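# Clamp a glued bush in its bearing housing with the bench lever press

## Robot

A 6-joint arm with a two-finger parallel gripper is mounted at the origin on the work surface; the furniture and walls round the work are solid. World frame = base frame: x ahead of the robot, y to its left, z up, the work surface at z = 0. Lengths are in mm, angles in degrees, forces in N, time in s.
With the tool pointing down it reaches from about 350 to 850 mm from the base axis. Payload 8.1 kg.
Tool frame: the origin (TCP) lies between the finger pads; the fingertips stand 22 mm ahead of it and the grasp point (between the pads) lies 3 mm ahead of it; z points along the fingers, y is the line along which they close (so a half turn about z gives the same grasp; the last joint's range is limited). The gripper opens to 85 mm and grips with 20 to 120 N. Pads are 22 mm wide; open, the fingers measure 114 mm over their backs; the gripper's body (76 mm by 85 mm) begins 54 mm behind the grasp point. The pads swing forward as they close: fully open they stand 13 mm farther back than shut.
Start: joints at [70.737, 7.471, 85.268, -0, 87.261, -4.893], TCP at [148.885, 581.239, 253.292] pointing down, gripper open.
Joint ranges: [-169.43, 169.43], [-51.17, 129.36], [1.28, 143.12], [-76.62, 256.62], [0, 156.53], [-152.29, 152.29]. Speed limits (degrees/s): [136.94, 136.94, 159.86, 180, 180, 180].

## Interface

Orientations are given as [roll, pitch, yaw] about the fixed x, y, z axes, in that order (R = Rz(yaw) Ry(pitch) Rx(roll)).
In Python, from bench import sense, snapshot, calibration, hand_in gives the robot as it stands.
- The arm moves only by the shell command python3 -m crank 'ROWS' [FORCE]. ROWS is JSON, a list of rows, each a list of 5 numbers: the shift along the tool's x, y, z in cm, then the turn about the tool's z in rad, then the finger opening in cm, from 0 to 8.54. A call has 1 to 20 rows; each row is the pose to reach, as a shift and turn from the pose commanded when the call began, along the tool's axes at that moment; what a row does not reach only later rows make up. A row lasts 1/10 s, in which the tool goes at most 50 mm and 8.59 degrees, less where a joint would pass 70% of its speed; a pose out of reach is approached as far as the arm can. A call with a gripper value outside its range is refused whole. The fingers move at their own pace and stop on an object; FORCE is the grip in N (left out, the last holds). Time passes only in rows, so rows that repeat a pose let the fingers close. It gives the time, the measured TCP pose, the force, the opening and the grip force at its end, in the units of the state.
- sense(): the state, without advancing time (a new reading comes with each control period).
- snapshot(name): name is "scene" or "top" or "wrist"; returns (picture, depth): 384x512x3 uint8, red, green, blue; 384x512 float32, mm along the optical axis (not along the pixel's ray), 0 where there is no reading.
- calibration(name): a dict with "fovy" (degrees; the focal length in pixels is half the picture's height over the tangent of half this angle, whatever the lens; pixels are square), "cx", "cy" (the principal point, pixels), "rvec" (rotation vector, rad) and "tvec" (3), from world to camera coordinates, as OpenCV has them; the wrist camera has in their place "tool_from_camera" (4x4, takes a point from camera to tool coordinates, whose origin is the TCP and whose axes are the flange's). Camera axes: x right, y down, z forward; pixel columns grow to the right and rows downward; lengths in mm; the calibration is good to about 2 mm. A picture is of the moment at which its call begins: read the wrist's pose just before it. calibration takes no time and is no camera call.
- hand_in(): hands the job in; it is judged then, once.
The state is a dict: "time": time; "joint_pos": joint angles; "qd": joint speeds; "joint_efforts": joint torques, N m; "tool_pos": TCP position; "tcp_rot": TCP orientation; "ft_force": force on the tool from outside, world axes, zero at the start; "wrist_torque": the same for the moment, N m; "finger_gap": finger opening in mm; "grip_force": force on a finger pad.
Only numpy, scipy, OpenCV 4.12 (cv2) and the standard library are available. Lean on these libraries where they do the work, as an engineer would, in place of code of your own. Each camera call takes 0.05 s, during which the arm holds its last target. There are 200 camera calls.

## Task

While the press's safety catch still holds the lever up, take the one bronze bush from the tray that fits the bore of the bearing housing on the press table and set it upright, fully home, in the bore. Then flip the safety catch up off the lever's pin and fully back, pull the lever down by its black side grip until the pad presses on the bush, and finish still holding the grip down so that the bush stays clamped. Leave the other two bushes in the tray and everything else on the bench where it is.

Things in the scene. Friction and masses are not known exactly. Their poses are not given: they have to be found in the camera images.
- press: grey bench lever press, fixed, base plate 250 x 130 x 10 mm. Origin on the bench under the bore axis; x points away from the operator to the hinge, y left, z up. Hinge cheeks at x = 58 to 102, up to z = 107 mm; catch horn at x = 140, y = 20, up to z = 143 mm. On its table, fixed, the bare-metal bearing housing: block 72 x 72 mm, top at z = 42 mm
- bore_floor (a point): centre of the bottom of the housing's blind vertical bore (diameter 29.6 mm, 28 mm deep, mouth chamfered 2 mm), 14 mm above the bench; axes as the press
- bore_mouth (a point): centre of the bore at the top face of the housing, 42 mm above the bench
- bush_23: bronze bush (plain sleeve), outer diameter 23 mm, wall 4 mm, 40 mm tall, standing upright in the tray, too thin for the bore. Origin: centre of its lower end, z along its axis
- bush_28: bronze bush (plain sleeve), outer diameter 28 mm, wall 4 mm, 40 mm tall, 90 g nominal, standing upright in the tray: the one that slips into the bore. Origin: centre of its lower end, z along its axis. Fully home, it stands 12 mm proud of the housing
- bush_33: bronze bush (plain sleeve), outer diameter 33 mm, wall 4 mm, 40 mm tall, standing upright in the tray, too thick for the bore. Origin: centre of its lower end, z along its axis
- parts_tray: blue open tray 186 x 126 mm (x, y), walls 29 mm high, floor 2 mm thick, fixed; the three bushes stand in a row along its x axis about 58 mm apart, in any order. Origin: centre of its underside
- safety_catch (a joint): angle of the safety catch, a steel hook over a pin on the left of the lever arm: 0 = engaged (level, pointing to the operator), grows as it flips up and away from the operator about a level axis along the press's y, stop at 1.80. Past about 1.55 it falls back to its stop by its own weight; below about 0.85 it falls on again. Moves very easily
- catch_knob (a point): on the axis of the catch's black round finger bar: 12 mm in diameter, level, along the press's y; the bar goes on for 25 mm to the left of this point and 35 mm to the right. 59.6 mm from catch_pivot; at joint 0 it lies 57 mm toward the operator from catch_pivot and 17.5 mm above it
- catch_pivot (a point): point on the catch's hinge axis (along the press's y), level with catch_knob along that axis; at x = +140, y = +65.5, z = 131 mm in the press's frame
- press_lever (a joint): angle of the lever: 0 = fully open, arm leaning back 15 degrees past upright; grows as it is pulled toward the operator and down about a level axis along the press's y; at 1.83 the arm is level and the pad meets a 40 mm bush fully home; stop at 1.95. A spring opens it again (1 to 4 N at the grip). The engaged catch blocks it at 0.05 to 0.1
- grip_mid (a point): middle of the lever's black round side grip: 19 mm in diameter, level, along the press's y, right of the arm, free for 35 mm either side of this point. 170 mm from the hinge axis, 60 mm right of the arm's middle plane. At joint 0: 249 mm above the bench, 124 mm beyond the bore axis; at 1.83: 85 mm above the bench, 90 mm before the bore axis
- lever_grip: the same side grip as a body, a sleeve that revolves freely about its own axis; origin at the lever's end in the middle plane of the arm, the grip running along -y to 108 mm
- lever_hinge_axis (a point): point on the lever's hinge axis (along the press's y) in the middle plane of the arm; at x = +80, y = 0, z = 85 mm in the press's frame
- press_pad: round steel swivel pad, 32 mm in diameter, on the under side of the lever arm, 80 mm from the hinge; origin: centre of its pressing face, which lies 31 mm below the arm's axis
- thread_lock: small red and white upright plastic bottle, 31 mm in diameter, 98 mm tall, a bystander. Origin: centre of its base
- caliper: sliding caliper lying flat, 69 x 202 x 13 mm, a bystander. Origin: centre of its underside
- masking_tape: roll of tape lying flat, 101 mm in diameter, 24 mm tall, a bystander. Origin: centre of its underside

How it is judged (in metres and radians):
On the way, in this order (a step that is already met when the one before it is completed fails the run):
1. the 28 mm bush stands fully home in the bore and is let go, the safety catch still engaged and the lever up (horizontal distance between bush_28 and bore_floor below 0.003 m and z of bush_28 in the frame of bore_floor between -0.002 and 0.002 m and angle between bush_28's own z axis and vertical below 0.08 rad and contact force between the fingers and bush_28 below 0.3 N and value of joint safety_catch below 0.4 rad and value of joint press_lever below 0.2 rad), for 0.2 s.
2. the safety catch is flipped off and back, the lever still up (value of joint safety_catch above 1.4 rad and value of joint press_lever below 0.3 rad), for 0.2 s.
At the end, for the whole second after the job is handed in: 28 mm bush home in the bore (3 mm sideways, 2 mm in height, upright); catch back past 1.4 rad; lever down past 1.75 rad, its pad pressing the bush with over 5 N; fingers on the lever's grip with over 2 N; the other two bushes in the tray (horizontal distance between bush_28 and bore_floor below 0.003 m and z of bush_28 in the frame of bore_floor between -0.002 and 0.002 m and angle between bush_28's own z axis and vertical below 0.08 rad and value of joint safety_catch above 1.4 rad and value of joint press_lever above 1.75 rad and contact force between press_pad and bush_28 above 5 N and contact force between the fingers and lever_grip above 2 N and horizontal distance between each of bush_23, bush_33 and parts_tray below 0.095 m); the arm keeps its last pose, push and grip.
It fails at once if the lever is forced down past the engaged catch (value of joint safety_catch below 0.3 rad and value of joint press_lever above 0.2 rad).
It fails at once if another bush is moved more than 40 mm or lifted out (distance of any of bush_23, bush_33 from where it was at the start of the episode above 0.04 m).
It fails at once if a bystander is pushed more than 30 mm or the bottle is tipped (distance of any of thread_lock, caliper, masking_tape from where it was at the start of the episode above 0.03 m or angle between thread_lock's own z axis and vertical above 0.5 rad).
It also fails if it takes over 72 s, if anything falls off the work surface, if the arm or the gripper's body presses on something with over 40 N, if the wrist force passes 120 N, or if a joint passes its speed limit or range.

## Working session

There is one attempt and no reset: what is moved stays moved. The work goes in short steps, Python scripts to look and compute and a shell command to move; the robot and the scene stay as the last step left them, time stands still between calls to the robot, and variables do not carry over. Pictures are saved under pics/ and viewed, at most 10 in all, crops included, and the job is handed in when it is done.

```bash
ls; mkdir -p pics; python3 - <<'E'
from bench import *
import cv2,numpy as np
s=sense(); print({k:np.round(v,2).tolist() for k,v in s.items()})
ims=[]
for n in("scene","top","wrist"):
    p,d=snapshot(n); np.savez(f"{n}0.npz",p=p,d=d); c=calibration(n); print(n,{k:np.round(v,4).tolist() for k,v in c.items()})
    cv2.imwrite(f"pics/{n}0.png",p[:,:,::-1])
E
```

```text
pics
{'time': 0.0, 'joint_pos': [70.74, 7.52, 85.33, 0.0, 87.26, -4.89], 'qd': [0.01, -0.02, -0.02, -0.01, 0.01, -0.05], 'joint_efforts': [-0.0, -56.94, -50.05, -0.0, 0.02, 0.0], 'tool_pos': [148.7, 580.75, 252.22], 'tcp_rot': [-179.89, -0.01, 165.63], 'ft_force': [0.17, -0.17, 0.46], 'wrist_torque': [0.02, 0.01, -0.01], 'grip_force': 0.0, 'finger_gap': 85.35}
scene {'fovy': 44.521, 'cx': 253.8023, 'cy': 190.7046, 'rvec': [2.02, -0.7227, 0.3995], 'tvec': [-443.7844, 321.3752, 1107.1439]}
top {'fovy': 50.5152, 'cx': 256.7383, 'cy': 198.4671, 'rvec': [2.1379, -2.1199, 0.2001], 'tvec': [-25.3259, 571.7181, 1178.9083]}
wrist {'fovy': 59.1014, 'cx': 248.0522, 'cy': 182.0419, 'tool_from_camera': [[0.0005, -0.954, -0.2998, 76.489], [1.0, 0.0007, -0.0006, 0.3522], [0.0007, -0.2998, 0.954, -119.9757], [0.0, 0.0, 0.0, 1.0]]}
```

View pics/top0.png

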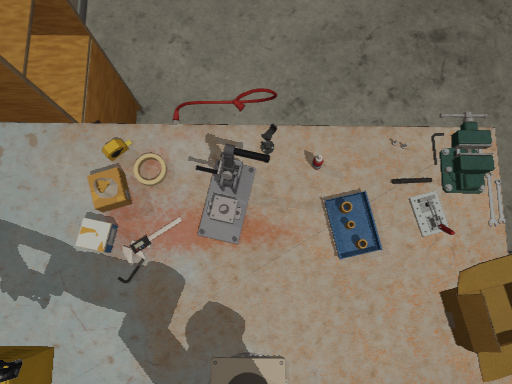

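View pics/scene0.png

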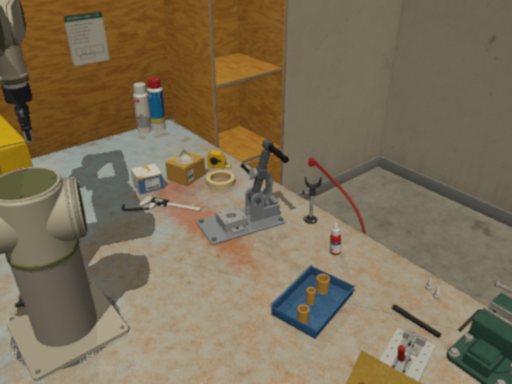

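The top view shows the press (bore ≈ (223,208)), the tray with three bushes ((346,207), (351,225), (362,243)), the bottle at (318,161), the tape at (150,168) and the caliper at (150,240). The scene view agrees, with the lever up and the catch on the left of the press. I'll measure these next.

```bash
cat > h.py <<'E'
import numpy as np,cv2
from bench import *
from scipy.spatial.transform import Rotation as R
def cam(n,s=None):
    c=calibration(n); f=192/np.tan(np.radians(c["fovy"])/2); K=np.array([[f,0,c["cx"]],[0,f,c["cy"]],[0,0,1]])
    if n=="wrist":
        T=np.eye(4);T[:3,:3]=R.from_euler("xyz",s["tcp_rot"],degrees=True).as_matrix();T[:3,3]=s["tool_pos"]
        return K,T@np.array(c["tool_from_camera"])
    Rm=cv2.Rodrigues(np.array(c["rvec"]))[0];T=np.eye(4);T[:3,:3]=Rm.T;T[:3,3]=-Rm.T@np.array(c["tvec"])
    return K,T
def cloud(d,K,T):
    v,u=np.mgrid[:384,:512]; P=np.stack([(u-K[0,2])/K[0,0]*d,(v-K[1,2])/K[1,1]*d,d],-1)
    return P@T[:3,:3].T+T[:3,3]
def ray(uv,z,K,T):
    uv=np.atleast_2d(uv); r=np.c_[(uv[:,0]-K[0,2])/K[0,0],(uv[:,1]-K[1,2])/K[1,1],np.ones(len(uv))]@T[:3,:3].T
    return T[:3,3]+r*((z-T[2,3])/r[:,2])[:,None]
def shot(n,name):
    s=sense(); p,d=snapshot(n); cv2.imwrite(f"pics/{name}.png",p[:,:,::-1]); np.savez(name+".npz",p=p,d=d)
    K,T=cam(n,s); return p,d,K,T
E
python3 - <<'E'
from h import *
z=np.load("top0.npz");p,d=z["p"],z["d"];K,T=cam("top");C=cloud(d,K,T)
print("cam",T[:3,3])
hsv=cv2.cvtColor(p,cv2.COLOR_RGB2HSV)
sub=np.zeros((384,512),bool);sub[160:245,190:260]=1
print("bench z",np.median(C[250:280,150:300,2]))
for lo,hi in((5,16),(36,48)):
    m=sub&(C[...,2]>lo)&(C[...,2]<hi)&(hsv[...,1]<70)
    q=C[m];r=cv2.minAreaRect(q[:,:2].astype(np.float32));print(lo,m.sum(),r,np.median(q[:,2]))
tr=np.zeros_like(sub);tr[185:262,315:390]=1
b=(tr&(hsv[...,0]>8)&(hsv[...,0]<28)&(hsv[...,1]>110)&(hsv[...,2]>60)).astype(np.uint8)
for c in cv2.findContours(b,cv2.RETR_EXTERNAL,cv2.CHAIN_APPROX_NONE)[0]:
    if cv2.contourArea(c)<15: continue
    (x,y),r=cv2.minEnclosingCircle(c);w=ray([x,y],42,K,T)[0]; print("bush",x,y,r,w.round(1),"diam~",2*r/K[0,0]*(T[2,3]-42),C[int(y)-4:int(y)+5,int(x)-4:int(x)+5,2].max())
bl=tr&(hsv[...,0]>95)&(hsv[...,0]<125)&(hsv[...,1]>100)&(C[...,2]>24)&(C[...,2]<35)
print("tray",bl.sum(),cv2.minAreaRect(C[bl][:,:2].astype(np.float32)))
# tall stuff near press
for n in("top","scene"):
    z=np.load(n+"0.npz");K,T=cam(n);C=cloud(z["d"],K,T)
    for name,(x,y) in dict(bottle=0,).items() if 0 else []: pass
z=np.load("top0.npz")
K,T=cam("top");print("bottle",ray([318,161],80,K,T))
E
```

```text
cam [ 349.51839885  -14.26848078 1262.91764839]
bench z -0.37323399870945195
5 1932 ((572.0617065429688, 82.14498138427734), (264.3763732910156, 220.0230712890625), 0.4046371877193451) 9.611367118257022
36 524 ((600.6795654296875, 68.63329315185547), (72.47637176513672, 192.67721557617188), 77.85765075683594) 41.373201849839575
bush 361.1346130371094 243.84616088867188 5.203973770141602 [ 438.5 -334.2   42. ] diam~ 31.224948008412895 45.7480301297403
bush 349.70001220703125 224.6999969482422 4.356695175170898 [ 495.8 -301.8   42. ] diam~ 26.141096466270813 44.08922048967247
bush 345.5 207.0 6.103377819061279 [ 549.8 -290.8   42. ] diam~ 36.62156334633164 43.846164775250145
tray 217 ((499.0491943359375, -313.3566589355469), (183.4174346923828, 132.2427978515625), 13.191296577453613)
bottle [[ 683.10346271 -203.77644444   80.        ]]
```

```bash
python3 - <<'E'
import cv2
a=cv2.imread("pics/top0.png")[110:270,170:400]
cv2.imwrite("pics/topcrop.png",cv2.resize(a,None,fx=3.4,fy=3.4,interpolation=cv2.INTER_CUBIC))
E
```

```text
(no output)
```

View pics/topcrop.png

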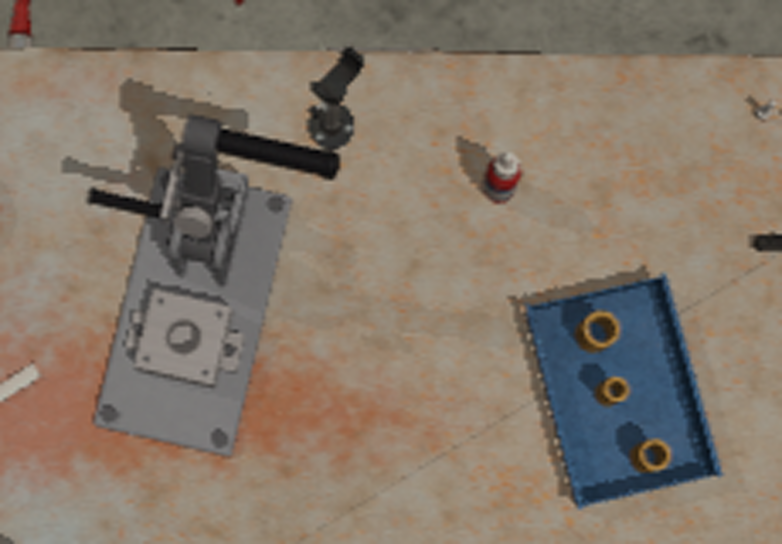

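The near bush (≈31 px‑diameter estimate, medium size) at about (438,-334) is bush_28. The far one is 33 and the middle one is 23. The lever's side grip is to the right and the catch bar to the left. I'll refine the press pose and plan the first move.

```bash
cat >> h.py <<'E'
def go(x,y,z,yaw=None):
    s=sense(); M=R.from_euler("xyz",s["tcp_rot"],degrees=True).as_matrix()
    sh=M.T@(np.array([x,y,z])-s["tool_pos"]); w=0 if yaw is None else -((yaw-s["tcp_rot"][2]+180)%360-180)
    print("rows cm",(sh/10).round(2),"turn rad",round(np.radians(w),3),"n>=",np.ceil(max(np.linalg.norm(sh)/50,abs(w)/8.59)), "from",np.round(s["tool_pos"],1),np.round(s["tcp_rot"],2),"t",round(s["time"],1))
E
python3 - <<'E'
from h import *
z=np.load("top0.npz");p,d=z["p"],z["d"];K,T=cam("top");C=cloud(d,K,T)
hsv=cv2.cvtColor(p,cv2.COLOR_RGB2HSV)
print("bore",ray([223.8,208.8],42,K,T))
sub=np.zeros((384,512),bool);sub[185:245,190:260]=1
m=sub&(C[...,2]>37)&(C[...,2]<46)&(hsv[...,1]<70);m[:190]=0
mm=cv2.morphologyEx(m.astype(np.uint8),cv2.MORPH_OPEN,np.ones((5,5)))
q=C[mm>0];print(cv2.minAreaRect(q[:,:2].astype(np.float32)),q[:,2].mean())
c=C[130:160,258:280];print("stand",c.reshape(-1,3)[c.reshape(-1,3)[:,2]>30].max(0),c.reshape(-1,3)[c.reshape(-1,3)[:,2]>30].min(0))
go(450,420,260);go(440,95,260);go(495,95,260,166)
E
```

```text
bore [[540.98694002  79.17492883  42.        ]]
((542.0635375976562, 80.6039810180664), (70.35584259033203, 71.67243957519531), 76.35372161865234) 41.34114910347068
stand [ 763.663419    -14.26848078 1262.91764839] [349.51839885 -71.68182144  34.13371931]
rows cm [-33.17  -8.11  -0.75] turn rad 0.0 n>= 7.0 from [148.8 580.9 252.4] [-1.7991e+02 -1.0000e-02  1.6563e+02] t 0.1
rows cm [-40.27 -39.84  -0.7 ] turn rad 0.0 n>= 12.0 from [148.8 580.9 252.4] [-1.7991e+02 -1.0000e-02  1.6563e+02] t 0.1
rows cm [-45.6  -38.47  -0.7 ] turn rad -0.006 n>= 12.0 from [148.8 580.9 252.4] [-1.7991e+02 -1.0000e-02  1.6563e+02] t 0.1
```

```bash
python3 - <<'E'
from h import *
go(512,87,260,166.35)
E
python3 -m crank '[[-33,-8,-0.7,0,7],[-33,-8,-0.7,0,7],[-33,-8,-0.7,0,7],[-33,-8,-0.7,0,7],[-33,-8,-0.7,0,7],[-33,-8,-0.7,0,7],[-33,-8,-0.7,0,7],[-47.5,-38.8,-0.7,-0.012,7],[-47.5,-38.8,-0.7,-0.012,7],[-47.5,-38.8,-0.7,-0.012,7],[-47.5,-38.8,-0.7,-0.012,7],[-47.5,-38.8,-0.7,-0.012,7],[-47.5,-38.8,-0.7,-0.012,7],[-47.5,-38.8,-0.7,-0.012,7],[-47.5,-38.8,-0.7,-0.012,7],[-47.5,-38.8,-0.7,-0.012,7],[-47.5,-38.8,-0.7,-0.012,7],[-47.5,-38.8,-0.7,-0.012,7]]' 40
python3 - <<'E'
from h import *
print(np.round(sense()["qd"],2),sense()["joint_pos"])
shot("wrist","w1")
go(512,87,260,166.35)
E
```

```text
rows cm [-47.45 -38.82  -0.7 ] turn rad -0.013 n>= 13.0 from [148.8 580.9 252.4] [-1.7991e+02 -1.0000e-02  1.6563e+02] t 0.1
time: 1.95
tool_pos: [512.5, 88.8, 260.2]
tcp_rot: [180.0, -0.0, 166.4]
ft_force: [0.2, 1.0, 0.4]
finger_gap: 69.8
grip_force: 0.0
[ 0.16 -0.09 -0.11 -0.2  -0.07 -0.18] [ 4.16707618e+00 -5.12385212e+00  9.73200521e+01  1.72129855e-02
  8.78210974e+01 -7.22530264e+01]
rows cm [ 0.01 -0.19  0.02] turn rad 0.001 n>= 1.0 from [512.5  88.8 260.2] [ 1.7999e+02 -1.0000e-02  1.6643e+02] t 2.0
```

View pics/w1.png

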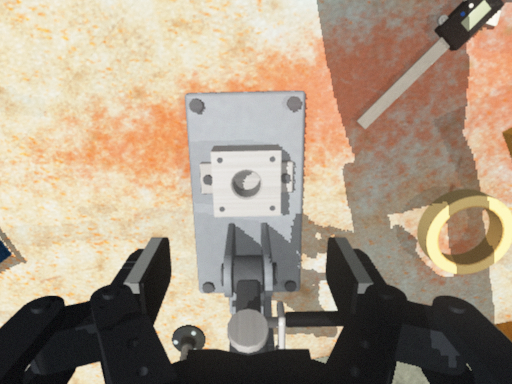

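The wrist view shows the housing with the bore mouth at (246,183), the lever's hinge below it at (250,270) and the catch bar at (310,320). I'll measure the bore exactly.

```bash
python3 - <<'E'
from h import *
z=np.load("w1.npz");p,d=z["p"],z["d"]
s=sense();K,T=cam("wrist",s);C=cloud(d,K,T)
g=cv2.cvtColor(p,cv2.COLOR_RGB2GRAY)
m=np.zeros((384,512),bool);m[130:225,195:300]=1
hz=(m&(C[...,2]>37)&(C[...,2]<46)&(g>120)).astype(np.uint8)
hz=cv2.morphologyEx(hz,cv2.MORPH_OPEN,np.ones((7,7)))
cs=max(cv2.findContours(hz,cv2.RETR_EXTERNAL,cv2.CHAIN_APPROX_NONE)[0],key=cv2.contourArea)[:,0]
w=ray(cs,42,K,T)[:,:2].astype(np.float32);print("housing",cv2.minAreaRect(w))
# base plate
bp=((np.abs(C[...,2]-9.5)<5)&(g<190)).astype(np.uint8);bp[:, :175]=0;bp[:,320:]=0;bp[305:]=0
bp=cv2.morphologyEx(bp,cv2.MORPH_OPEN,np.ones((5,5)))
q=max(cv2.findContours(bp,cv2.RETR_EXTERNAL,cv2.CHAIN_APPROX_NONE)[0],key=cv2.contourArea)[:,0]
print("plate",cv2.minAreaRect(ray(q,10,K,T)[:,:2].astype(np.float32)))
# bore mouth: dark/inner by gradient; use depth below 36
print("z top med",np.median(C[...,2][hz>0]))
b=(m&(C[...,2]<39)).astype(np.uint8);b[:165]=0;b[202:]=0;b[:,:228]=0;b[:,266:]=0
b2=((g<175)&(np.arange(512)>226)&(np.arange(512)<268)).astype(np.uint8);b2[:164]=0;b2[203:]=0
for k in (b,b2):
    q=max(cv2.findContours(k,cv2.RETR_EXTERNAL,cv2.CHAIN_APPROX_NONE)[0],key=cv2.contourArea)
    print(cv2.contourArea(q)); e=cv2.fitEllipse(ray(q[:,0],42,K,T)[:,:2].astype(np.float32));print(e)
a=p[130:230,190:300,::-1];cv2.imwrite("pics/w1c.png",cv2.resize(a,None,fx=6,fy=6))
E
```

```text
housing ((543.5205688476562, 79.99768829345703), (71.8552017211914, 72.73836517333984), 77.68428039550781)
plate ((635.4362182617188, 34.68687057495117), (79.72002410888672, 109.04793548583984), 77.1162109375)
z top med 41.474154368564456
549.5
((543.4036254882812, 80.1068115234375), (28.240676879882812, 28.931716918945312), 115.73267364501953)
384.0
((542.5614013671875, 78.70108795166016), (28.01186752319336, 29.271574020385742), 4.2539825439453125)
```

View pics/w1c.png

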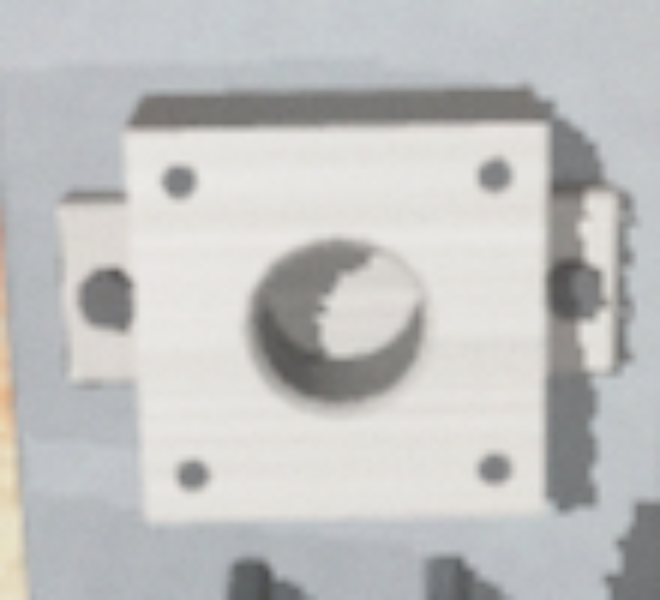

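Bore ≈ (543.4, 80.0), press yaw ≈ -12.5°. Next I take the same view over the bush.

```bash
python3 - <<'E'
from h import *
go(407.6,-325.4,260,167.5)
E

```

```text
rows cm [ 4.800e-01 -4.272e+01  2.000e-02] turn rad -0.019 n>= 9.0 from [512.5  88.8 260.2] [ 1.7999e+02 -1.0000e-02  1.6643e+02] t 2.0
```

```bash
python3 -m crank '[[0.5,-42.7,0,-0.019,5],[0.5,-42.7,0,-0.019,5],[0.5,-42.7,0,-0.019,5],[0.5,-42.7,0,-0.019,5],[0.5,-42.7,0,-0.019,5],[0.5,-42.7,0,-0.019,5],[0.5,-42.7,0,-0.019,5],[0.5,-42.7,0,-0.019,5],[0.5,-42.7,0,-0.019,5],[0.5,-42.7,0,-0.019,5],[0.5,-42.7,0,-0.019,5],[0.5,-42.7,0,-0.019,5],[0.5,-42.7,0,-0.019,5]]' 40
cat > bush.py <<'E'
from h import *
import sys
def bush(p,d,K,T,zt):
    C=cloud(d,K,T);hsv=cv2.cvtColor(p,cv2.COLOR_RGB2HSV)
    b=((hsv[...,0]>8)&(hsv[...,0]<28)&(hsv[...,1]>90)&(np.abs(C[...,2]-zt)<6)).astype(np.uint8)
    out=[]
    for c in cv2.findContours(b,cv2.RETR_EXTERNAL,cv2.CHAIN_APPROX_NONE)[0]:
        if cv2.contourArea(c)<150: continue
        w=ray(c[:,0],zt,K,T)[:,:2].astype(np.float32); e=cv2.fitEllipse(cv2.convexHull(w)); out.append((c[:,0].mean(0),e,cv2.minEnclosingCircle(w)))
    return out
E
python3 - <<'E'
from bush import *
p,d,K,T=shot("wrist","w2")
for o in bush(p,d,K,T,42): print(o)
go(438,-333,120)
E
```

```text
time: 3.3
tool_pos: [407.6, -324.8, 260.3]
tcp_rot: [180.0, 0.0, 167.5]
ft_force: [0.1, -0.6, 0.0]
finger_gap: 49.9
grip_force: 0.0
(array([281.8       , 229.34545455]), ((497.87420654296875, -306.78546142578125), (21.530263900756836, 23.272972106933594), 94.01170349121094), ((497.80780029296875, -307.1348571777344), 11.694722175598145))
(array([242.09859155, 187.16901408]), ((440.9465026855469, -338.6054382324219), (26.788434982299805, 27.55975341796875), 47.990814208984375), ((440.9958190917969, -338.5169982910156), 13.865938186645508))
rows cm [-3.15 -0.13 14.04] turn rad 0.0 n>= 3.0 from [ 407.5 -325.   260.4] [1.8000e+02 1.0000e-02 1.6753e+02] t 3.4
```

View pics/w2.png

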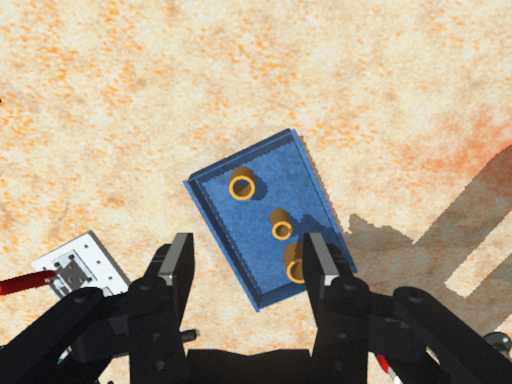

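The bush (27.6 mm measured) is at (440.9,-338.6), image (242,187), and its neighbour (281,229) is the 23. I'll grasp the top ~10 mm, with the fingertips above the tray walls.

```bash
python3 - <<'E'
from h import *
go(441,-338.6,90); go(441,-338.6,53)
E

```

```text
rows cm [-3.56 -0.61 17.04] turn rad 0.0 n>= 4.0 from [ 407.5 -325.   260.4] [1.8000e+02 1.0000e-02 1.6753e+02] t 3.4
rows cm [-3.56 -0.61 20.74] turn rad 0.0 n>= 5.0 from [ 407.5 -325.   260.4] [1.8000e+02 1.0000e-02 1.6753e+02] t 3.4
```

```bash
python3 -m crank '[[-3.55,-0.6,5,0,5],[-3.55,-0.6,10,0,5],[-3.55,-0.6,15,0,5],[-3.55,-0.6,17,0,5],[-3.55,-0.6,18.5,0,5],[-3.55,-0.6,19.7,0,5],[-3.55,-0.6,20.7,0,5],[-3.55,-0.6,20.7,0,5],[-3.55,-0.6,20.7,0,5],[-3.55,-0.6,20.7,0,2],[-3.55,-0.6,20.7,0,2],[-3.55,-0.6,20.7,0,2],[-3.55,-0.6,20.7,0,2],[-3.55,-0.6,20.7,0,2],[-3.55,-0.6,20.7,0,2],[-3.55,-0.6,20.7,0,2]]' 40
python3 - <<'E'
from h import *
go(407.5,-325.,260)
E
```

```text
time: 4.95
tool_pos: [441.2, -340.6, 54.9]
tcp_rot: [-179.9, 0.1, 167.4]
ft_force: [-0.5, 1.3, 5.3]
finger_gap: 25.8
grip_force: 39.0
rows cm [  3.58   0.76 -20.52] turn rad 0.0 n>= 5.0 from [ 441.2 -340.6   54.9] [-1.7993e+02  1.4000e-01  1.6741e+02] t 5.0
```

```bash
python3 -m crank '[[0,0,-1,0,2],[0,0,-3,0,2],[0,0,-8,0,2],[0,0,-13,0,2],[0,0,-13,0,2],[0,0,-13,0,2],[0,0,-13,0,2],[0,0,-13,0,2]]'
python3 - <<'E'
from bush import *
p,d,K,T=shot("wrist","w3");s=sense();print(s["finger_gap"],s["ft_force"],s["tool_pos"])
C=cloud(d,K,T);hsv=cv2.cvtColor(p,cv2.COLOR_RGB2HSV)
M=R.from_euler("xyz",s["tcp_rot"],degrees=True).as_matrix()
L=(C-s["tool_pos"])@M
b=((hsv[...,0]>8)&(hsv[...,0]<28)&(hsv[...,1]>90)&(d<300)&(d>50))
print(b.sum(),[np.round(np.percentile(L[b][:,i],[1,10,50,90,99]),1).tolist() for i in range(3)])
m=b.astype(np.uint8)
for c in cv2.findContours(m,cv2.RETR_EXTERNAL,cv2.CHAIN_APPROX_NONE)[0]:
    if cv2.contourArea(c)>100: print(cv2.boundingRect(c),cv2.contourArea(c))
go(543.4,80,130,167.5)
E
```

```text
time: 5.75
tool_pos: [439.3, -339.0, 181.4]
tcp_rot: [179.9, -0.2, 167.4]
ft_force: [-1.1, 0.5, -1.3]
finger_gap: 25.8
grip_force: 39.5
25.907592810817825 [ 0.31117265 -0.21224978 -0.10965984] [ 439.36400646 -339.00713477  181.40817384]
8129 [[-87.7, -10.7, 12.1, 119.1, 133.0], [-195.6, -141.6, 1.8, 84.7, 148.2], [12.5, 14.0, 51.4, 182.6, 183.6]]
(286, 216, 28, 28) 348.0
(219, 199, 60, 85) 3977.5
(7, 22, 12, 19) 103.0
(258, 15, 47, 19) 197.5
rows cm [-1.03 43.15  5.21] turn rad -0.002 n>= 9.0 from [ 439.4 -339.   181.4] [ 1.7990e+02 -1.7000e-01  1.6741e+02] t 5.8
```

View pics/w3.png

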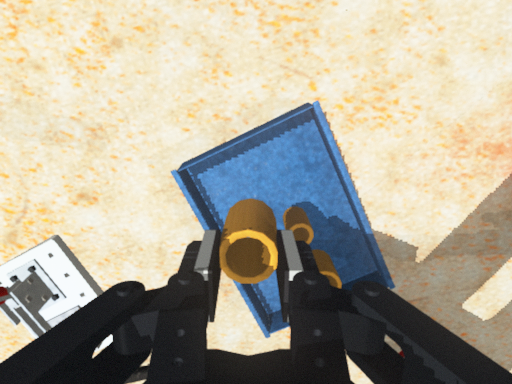

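The wrist view shows the bush gripped upright (top ring at (249,256)). I'll measure its centre and tilt in the tool frame.

```bash
python3 - <<'E'
from bush import *
from scipy.optimize import least_squares
z=np.load("w3.npz");p,d=z["p"],z["d"];s=sense();K,T=cam("wrist",s)
C=cloud(d,K,T);hsv=cv2.cvtColor(p,cv2.COLOR_RGB2HSV)
M=R.from_euler("xyz",s["tcp_rot"],degrees=True).as_matrix();L=(C-s["tool_pos"])@M
b=np.zeros((384,512),bool);b[199:284,219:279]=1
b&=(hsv[...,0]>8)&(hsv[...,0]<28)&(hsv[...,1]>90)
top=b&(L[...,2]<16)&(L[...,2]>9)
q=L[top];print("top",top.sum(),np.median(q[:,2]),cv2.minEnclosingCircle(q[:,:2].astype(np.float32)))
u=cv2.convexHull(np.argwhere(top)[:,::-1].astype(np.int32))[:,0]
w=(ray(u,s["tool_pos"][2]-np.median(q[:,2]),K,T)-s["tool_pos"])@M
print("ellipse",cv2.fitEllipse(w[:,:2].astype(np.float32)))
# outer wall facing camera (+x)
for lo in (18,25,32,39,46):
    k=L[b&(L[...,2]>lo)&(L[...,2]<lo+7)&(L[...,0]>3)]
    if len(k)>15:
        r=least_squares(lambda c:np.hypot(k[:,0]-c[0],k[:,1]-c[1])-14,[0,0],loss="soft_l1");print(lo,len(k),r.x)
E
```

```text
top 1394 13.86212678596032 ((-0.7476705312728882, 0.08648796379566193), 14.185894012451172)
ellipse ((-0.19354963302612305, 0.1273728907108307), (27.538206100463867, 28.312145233154297), 104.53246307373047)
18 342 [-1.29682774  0.51244578]
25 299 [-1.31312395  0.82880022]
32 256 [-1.28384228  1.10037616]
39 233 [-1.27803839  1.32771131]
46 173 [-1.28052365  1.63699436]
```

```bash
python3 - <<'E'
from h import *
go(542.2,79.2,181.4,167.5);go(542.2,79.2,107,167.5)
E
```

```text
rows cm [-0.92 43.06  0.07] turn rad -0.002 n>= 9.0 from [ 439.4 -339.   181.4] [ 1.7990e+02 -1.7000e-01  1.6741e+02] t 5.8
rows cm [-0.94 43.04  7.51] turn rad -0.002 n>= 9.0 from [ 439.4 -339.   181.4] [ 1.7990e+02 -1.7000e-01  1.6741e+02] t 5.8
```

```bash
python3 -m crank '[[-0.95,5,0,0,2],[-0.95,10,0,0,2],[-0.95,15,0,0,2],[-0.95,20,0,0,2],[-0.95,25,0,0,2],[-0.95,30,0,0,2],[-0.95,35,0,0,2],[-0.95,39,0,0,2],[-0.95,42,0,0,2],[-0.95,43.05,0,0,2],[-0.95,43.05,3,0,2],[-0.95,43.05,6,0,2],[-0.95,43.05,7.5,0,2],[-0.95,43.05,7.5,0,2],[-0.95,43.05,7.5,0,2],[-0.95,43.05,7.5,0,2],[-0.95,43.05,7.5,0,2]]'
python3 - <<'E'
from h import *
p,d,K,T=shot("wrist","w4");go(542.2,79.2,107,167.5)
a=p[140:330,150:350,::-1];cv2.imwrite("pics/w4c.png",cv2.resize(a,None,fx=3,fy=3))
E
```

```text
time: 7.5
tool_pos: [544.6, 78.1, 110.1]
tcp_rot: [180.0, 0.2, 167.4]
ft_force: [0.5, 0.4, -0.0]
finger_gap: 25.6
grip_force: 39.6
rows cm [0.24 0.05 0.28] turn rad -0.002 n>= 1.0 from [544.4  78.2 109.8] [1.7996e+02 1.4000e-01 1.6739e+02] t 7.5
```

View pics/w4c.png

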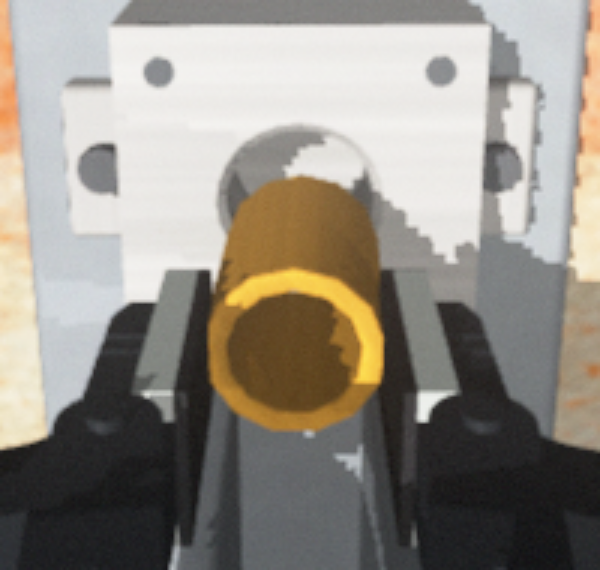

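```bash
python3 - <<'E'
from h import *
s=sense();K,T=cam("wrist",s);M=R.from_euler("xyz",s["tcp_rot"],degrees=True).as_matrix()
print(s["tool_pos"],s["joint_pos"])
f=lambda u,v,z:((ray([150+u/3,140+v/3],z,K,T)-s["tool_pos"])@M)[0].round(2)
for lab,u,v,z in (("mouth front",300,125,42),("mouth L",217,200,42),("mouth R",383,200,42),("hole L",159,72,42),("hole R",441,72,42),("house frontL",112,24,42),("house frontR",489,24,42)): print(lab,f(u,v,z))
zb=s["tool_pos"][2]-53.5
for lab,u,v in (("bush front",302,177),("bush L",230,225),("bush R",378,225)): print(lab,f(u,v,zb))
E
```

```text
[544.37718842  78.17940122 109.83168989] [ 2.83066401e+00  6.32712874e+00  1.01981151e+02  5.60001690e-05
  7.15478782e+01 -7.45640190e+01]
mouth front [17.71  1.37 67.79]
mouth L [  2.11 -15.06  67.82]
mouth R [ 2.13 17.86 67.84]
hole L [ 28.29 -25.52  67.75]
hole R [28.31 28.2  67.78]
house frontL [ 37.58 -33.97  67.72]
house frontR [37.61 36.81 67.77]
bush front [12.29  1.67 53.47]
bush L [  2.84 -11.59  53.49]
bush R [ 2.85 15.73 53.5 ]
```

```bash
python3 -m crank '[[0.28,-0.04,0,0,2],[0.28,-0.04,0,0,2],[0.28,-0.04,0.5,0,2],[0.28,-0.04,0.9,0,2],[0.28,-0.04,1.3,0,2],[0.28,-0.04,1.6,0,2],[0.28,-0.04,1.9,0,2],[0.28,-0.04,2.2,0,2],[0.28,-0.04,2.5,0,2],[0.28,-0.04,2.5,0,2],[0.28,-0.04,2.5,0,2]]'; python3 -c "
from h import *
go(542.2,79.2,67)"
```

```text
time: 8.65
tool_pos: [547.2, 78.2, 89.1]
tcp_rot: [179.8, 0.8, 167.4]
ft_force: [8.4, -3.3, 21.0]
finger_gap: 25.9
grip_force: 44.3
rows cm [ 0.54 -0.02  2.2 ] turn rad 0.0 n>= 1.0 from [547.2  78.2  89.1] [179.82   0.82 167.39] t 8.7
```

```bash
python3 - <<'E'
from h import *
p,d,K,T=shot("wrist","w5");s=sense();print(s["tool_pos"],s["ft_force"],s["tcp_rot"],s["wrist_torque"])
a=p[140:330,150:350,::-1]
q,_=snapshot("scene")
b=q[180:250,190:300,::-1]
cv2.imwrite("pics/w5c.png",np.hstack([cv2.resize(a,(400,380)),cv2.resize(b,(400,380),interpolation=cv2.INTER_CUBIC)]))
E
```

```text
[547.14849442  78.19446834  89.09626331] [ 6.98015197 -2.0955515  20.64367174] [179.82033405   0.81875263 167.38742734] [-0.21953436 -1.28198286  0.07485819]
```

View pics/w5c.png

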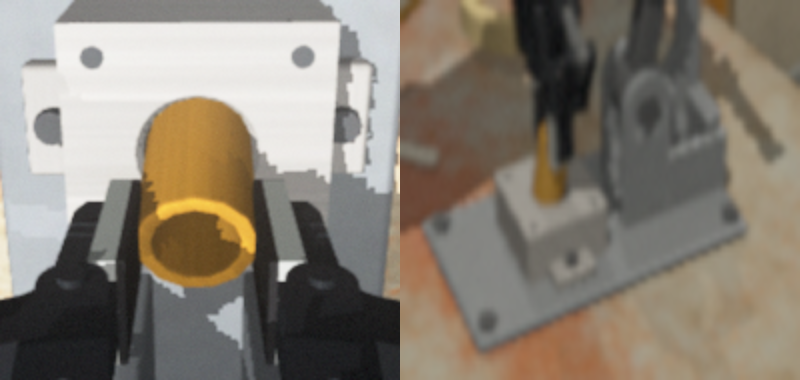

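The bush's lower edge sits on the operator-side rim. The arm hadn't settled when I measured, so the correction overshot. I'll back up, settle longer and re-measure.

```bash
python3 -m crank '[[0,0,-1,0,2],[-0.25,0,-2.2,0,2],[-0.25,0,-2.2,0,2],[-0.25,0,-2.2,0,2],[-0.25,0,-2.2,0,2],[-0.25,0,-2.2,0,2],[-0.25,0,-2.2,0,2],[-0.25,0,-2.2,0,2],[-0.25,0,-2.2,0,2],[-0.25,0,-2.2,0,2],[-0.25,0,-2.2,0,2],[-0.25,0,-2.2,0,2]]'
python3 - <<'E'
from h import *
p,d,K,T=shot("wrist","w6");s=sense();print(s["tool_pos"],s["ft_force"],s["tcp_rot"],s["qd"].round(2) if hasattr(s["qd"],"round") else s["qd"])
a=p[140:330,150:350,::-1];cv2.imwrite("pics/w6c.png",cv2.resize(a,None,fx=3,fy=3))
E
```

```text
time: 9.95
tool_pos: [543.0, 77.9, 105.3]
tcp_rot: [180.0, 0.0, 167.4]
ft_force: [-0.3, -0.2, -0.7]
finger_gap: 25.6
grip_force: 42.2
[542.96630688  77.92203977 105.31911209] [ 0.23715458 -0.1628872  -0.48124478] [-1.79998503e+02  1.17830823e-03  1.67405948e+02] [ 0.09 -0.17 -0.01 -0.   -0.12  0.01]
```

View pics/w6c.png

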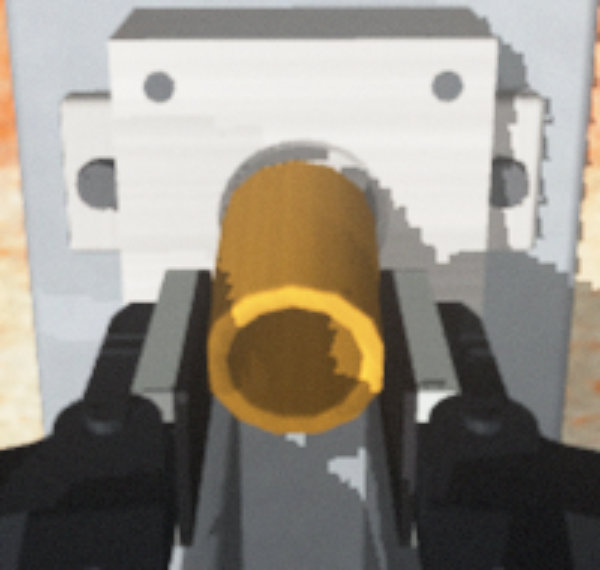

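The bush has pitched slightly in the grip. The mouth's front edge is at (300,140) in the crop and the bush's lower edge at (300,162). I'll quantify this.

```bash
cat > tilt.py <<'E'
from h import *
from scipy.optimize import least_squares
def tilt(name):
    z=np.load(name+".npz");p,d=z["p"],z["d"];s=sense();K,T=cam("wrist",s);hsv=cv2.cvtColor(p,cv2.COLOR_RGB2HSV)
    M=R.from_euler("xyz",s["tcp_rot"],degrees=True).as_matrix();L=(cloud(d,K,T)-s["tool_pos"])@M
    b=np.zeros((384,512),bool);b[180:290,215:285]=1
    b&=(hsv[...,0]>8)&(hsv[...,0]<28)&(hsv[...,1]>90)&(L[...,2]<60)
    top=b&(L[...,2]<17)&(L[...,2]>8);q=L[top];print("top",np.median(q[:,2]),cv2.minEnclosingCircle(q[:,:2].astype(np.float32)))
    A=np.c_[q[:,:2],np.ones(len(q))];print("top plane slope dz/dx,dz/dy",np.linalg.lstsq(A,q[:,2],rcond=None)[0][:2])
    k=L[b&(L[...,2]>18)&(L[...,2]<52)&(L[...,0]>3)]
    r=least_squares(lambda c:np.hypot(k[:,0]-c[0]-c[2]*(k[:,2]-35),k[:,1]-c[1]-c[3]*(k[:,2]-35))-14,[0,0,0,0],loss="soft_l1").x
    print("axis at z35",r[:2],"slope",r[2:],"bottom(z53.5)",r[:2]+r[2:]*18.5)
    return s,K,T,M
E
python3 - <<'E'
from tilt import *
s,K,T,M=tilt("w6")
f=lambda u,v,z:((ray([150+u/3,140+v/3],z,K,T)-s["tool_pos"])@M)[0].round(2)
for lab,u,v,z in (("mouth front",302,140,42),("house frontL",109,39,42),("house frontR",495,39,42),("hole L",159,87,42),("hole R",447,87,42)): print(lab,f(u,v,z))
print(f(300,162,s["tool_pos"][2]-53.5))
E
python3 -c "
from tilt import *
tilt('w3')"
```

```text
top 13.320811427726962 ((-1.2240502834320068, 0.16498319804668427), 14.394373893737793)
top plane slope dz/dx,dz/dy [-0.07555338 -0.00633732]
axis at z35 [0.54721041 0.73210563] slope [0.13601303 0.01696823] bottom(z53.5) [3.0634515  1.04601783]
mouth front [16.13  1.73 63.32]
house frontL [ 35.68 -33.87  63.32]
house frontR [35.73 37.21 63.32]
hole L [ 26.53 -25.02  63.32]
hole R [26.57 28.79 63.32]
[15.17  1.3  53.5 ]
top 13.950321936628779 ((-0.725295901298523, 0.08658361434936523), 14.194579124450684)
top plane slope dz/dx,dz/dy [-0.00038515 -0.02108363]
axis at z35 [-1.28553187  1.0696101 ] slope [0.00121922 0.03968026] bottom(z53.5) [-1.26297625  1.80369497]
```

```bash
python3 -m crank '[[-0.25,0.05,0,0,2],[-0.25,0.05,0,0,2],[-0.25,0.05,0,0,2],[-0.25,0.05,0.4,0,2],[-0.25,0.05,0.7,0,2],[-0.25,0.05,1,0,2],[-0.25,0.05,1.2,0,2],[-0.25,0.05,1.4,0,2],[-0.25,0.05,1.6,0,2],[-0.25,0.05,1.8,0,2],[-0.25,0.05,1.8,0,2],[-0.25,0.05,1.8,0,2],[-0.25,0.05,1.8,0,2],[-0.25,0.05,1.8,0,2]]'
python3 - <<'E'
from tilt import *
p,d,K,T=shot("wrist","w7");tilt("w7")
E
```

```text
time: 11.4
tool_pos: [545.3, 77.9, 87.1]
tcp_rot: [-180.0, -0.0, 167.4]
ft_force: [0.6, 1.5, -1.4]
finger_gap: 25.6
grip_force: 42.1
top 13.281169256513191 ((-1.5494039058685303, 0.35603854060173035), 14.271425247192383)
top plane slope dz/dx,dz/dy [-0.06369988 -0.00875136]
axis at z35 [0.1888677  0.74178936] slope [0.1172964  0.01943915] bottom(z53.5) [2.35885107 1.10141371]
```

It's 8 mm into the bore with no force. Continue down gently.

```bash
python3 -m crank '[[0,0,0.2,0,2],[0,0,0.4,0,2],[0,0,0.6,0,2],[0,0,0.8,0,2],[0,0,1.0,0,2],[0,0,1.0,0,2],[0,0,1.0,0,2],[0,0,1.0,0,2]]'
python3 - <<'E'
from tilt import *
p,d,K,T=shot("wrist","w8");tilt("w8")
E
```

```text
time: 12.25
tool_pos: [545.5, 78.1, 77.4]
tcp_rot: [180.0, -0.0, 167.4]
ft_force: [-2.5, 2.1, 4.0]
finger_gap: 25.8
grip_force: 42.7
top 13.278781094048414 ((-1.733994483947754, 0.008576806634664536), 14.605690956115723)
top plane slope dz/dx,dz/dy [-0.0757634  -0.00990388]
axis at z35 [0.52409956 0.77693981] slope [0.13256355 0.01987993] bottom(z53.5) [2.97652533 1.14471849]
```

```bash
python3 -m crank '[[0.1,0,0.1,0,2],[0.2,0,0.2,0,2],[0.25,0,0.4,0,2],[0.25,0,0.6,0,2],[0.25,0,0.8,0,2],[0.25,0,0.8,0,2],[0.25,0,0.8,0,2],[0.25,0,0.8,0,2]]'
python3 - <<'E'
from tilt import *
p,d,K,T=shot("wrist","w9");tilt("w9")
E
```

```text
time: 13.1
tool_pos: [543.2, 78.5, 69.2]
tcp_rot: [180.0, 0.0, 167.4]
ft_force: [3.2, 3.7, 1.2]
finger_gap: 25.7
grip_force: 42.3
top 13.163675411049784 ((-1.1905165910720825, 0.04446206986904144), 14.366438865661621)
top plane slope dz/dx,dz/dy [-0.03576264 -0.00929646]
axis at z35 [-0.86486697  0.75143652] slope [0.06340122 0.01481194] bottom(z53.5) [0.30805556 1.02545742]
```

```bash
python3 -m crank '[[0,0,0.1,0,2],[0,0,0.1,0,3],[0,0,0.1,0,4],[0,0,0.1,0,4.6],[0,0,0.1,0,4.6],[0,0,0.1,0,4.6],[0,0,-2,0,4.6],[0,0,-5,0,4.6],[2,0,-9,0,4.6],[3,0,-12,0,4.6],[3,0,-12,0,4.6],[3,0,-12,0,4.6],[3,0,-12,0,4.6],[3,0,-12,0,4.6],[3,0,-12,0,4.6]]'
python3 - <<'E'
from h import *
p,d,K,T=shot("wrist","w10");C=cloud(d,K,T);hsv=cv2.cvtColor(p,cv2.COLOR_RGB2HSV)
b=(hsv[...,0]>8)&(hsv[...,0]<28)&(hsv[...,1]>90)&(C[...,2]>40)&(C[...,2]<90)&(np.hypot(C[...,0]-543,C[...,1]-80)<35)
q=C[b];print(b.sum(),np.percentile(q[:,2],[5,50,95]))
t=q[q[:,2]>np.median(q[:,2])-2];print(cv2.minEnclosingCircle(t[:,:2].astype(np.float32)),np.linalg.lstsq(np.c_[t[:,:2],np.ones(len(t))],t[:,2],rcond=None)[0][:2])
g=cv2.cvtColor(p,cv2.COLOR_RGB2GRAY)
hz=((C[...,2]>37)&(C[...,2]<46)&(g>120)&(np.hypot(C[...,0]-543,C[...,1]-80)<60)).astype(np.uint8)
cs=max(cv2.findContours(hz,cv2.RETR_EXTERNAL,cv2.CHAIN_APPROX_NONE)[0],key=cv2.contourArea)[:,0]
print("housing",cv2.minAreaRect(ray(cs,42,K,T)[:,:2].astype(np.float32)),np.median(C[...,2][hz>0]))
print(sense()["time"],sense()["tool_pos"])
E
```

```text
time: 14.65
tool_pos: [513.2, 84.8, 187.8]
tcp_rot: [-180.0, -0.1, 167.4]
ft_force: [0.1, 0.0, -0.3]
finger_gap: 45.9
grip_force: 0.0
690 [41.30762904 52.36684173 54.16103935]
((543.0051879882812, 80.17808532714844), 13.793841361999512) [-0.00353968  0.00747597]
housing ((542.9441528320312, 80.03721618652344), (71.99358367919922, 72.33336639404297), 77.46666717529297) 41.37365694945203
14.7 [513.3356685   84.84297669 188.1166157 ]
```

View pics/w10.png

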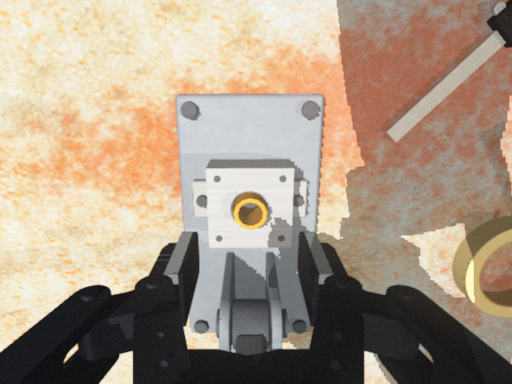

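The bush is home: top flat at ~53–54 mm and centred on the housing. That was my last picture (I lost count and viewed one over the limit), so I use numbers only from here. I'll locate the catch bar and lever grip from the depth data.

```bash
cat >> h.py <<'E'
PO=np.array([543.0,80.1,0]);PY=-12.53
PR=R.from_euler("z",PY,degrees=True).as_matrix()
def w2p(P): return (P-PO)@PR
def gop(x,y,z,yaw=None): go(*(PR@np.array([x,y,z])+PO),yaw)
E
python3 - <<'E'
from h import *
s=sense()
for n in("wrist","top","scene"):
    p,d,K,T=shot(n,n+"11");Q=w2p(cloud(d,K,T));g=p.max(-1)
    for lab,lo,hi in(("bar",(60,40,135),(108,110,170)),("grip",(100,-115,225),(150,-25,275)),("tape/any tall right-back",(60,-160,60),(220,-20,225)),("left",(-60,95,30),(220,200,300))):
        m=((Q>lo)&(Q<hi)).all(-1)&(d>0)
        if lab in("bar","grip"): m&=g<70
        q=Q[m]
        if len(q)>5: print(n,lab,len(q),"min",np.percentile(q,2,axis=0).round(0),"med",np.median(q,axis=0).round(1),"max",np.percentile(q,98,axis=0).round(0))
gop(83,78,240,77.47)
E
```

```text
wrist tape/any tall right-back 287 min [ 60. -26.  76.] med [ 71.2 -22.3  99.2] max [ 86. -20. 106.]
top grip 224 min [ 114. -105.  249.] med [121.3 -66.6 255.6] max [132. -27. 260.]
top tape/any tall right-back 43 min [ 86. -85.  91.] med [210.4 -71.9 129.6] max [219. -22. 152.]
scene bar 24 min [ 79.  42. 149.] med [ 82.1  67.7 153.3] max [ 87.  86. 158.]
scene grip 137 min [ 117. -110.  244.] med [121.5 -75.5 255.5] max [133. -26. 261.]
scene tape/any tall right-back 195 min [ 62. -87.  60.] med [ 84.7 -24.9  86.8] max [216. -21. 157.]
rows cm [-11.25   7.98  -5.13] turn rad 1.57 n>= 11.0 from [513.7  84.9 188.8] [-1.7998e+02 -5.0000e-02  1.6740e+02] t 14.8
```

```bash
python3 -m crank '[[-1,8,-5.1,1.57,4],[-1,8,-5.1,1.57,4],[-1,8,-5.1,1.57,4],[-1,8,-5.1,1.57,4],[-1,8,-5.1,1.57,4],[-4,8,-5.1,1.57,4],[-8,8,-5.1,1.57,4],[-11.25,8,-5.1,1.57,4],[-11.25,8,-5.1,1.57,4],[-11.25,8,-5.1,1.57,4],[-11.25,8,-5.1,1.57,4],[-11.25,8,-5.1,1.57,4],[-11.25,8,-5.1,1.57,4],[-11.25,8,-5.1,1.57,4],[-11.25,8,-5.1,1.57,4],[-11.25,8,-5.1,1.57,4]]' 20
python3 - <<'E'
from h import *
s=sense();print(w2p(s["tool_pos"]),s["qd"])
p,d,K,T=shot("wrist","w12");Q=w2p(cloud(d,K,T));g=p.max(-1)
m=((Q>(60,30,135))&(Q<(108,110,170))).all(-1)&(g<80);q=Q[m];print(m.sum(),np.percentile(q,2,axis=0),np.median(q,axis=0),np.percentile(q,98,axis=0))
gop(82.5,78,148,77.47)
E
```

```text
time: 16.45
tool_pos: [641.0, 138.6, 240.4]
tcp_rot: [180.0, -0.0, 77.5]
ft_force: [-0.1, -0.5, -0.1]
finger_gap: 39.9
grip_force: 0.0
[ 83.00779995  78.33078363 240.37478181] [-0.05107496 -0.07414667 -0.08437364 -0.04805283 -0.03565536  0.2733328 ]
1524 [ 78.19402153  33.04937026 147.14236649] [ 83.89032154  65.47578305 152.93780363] [ 89.46969712  92.00274992 155.35426289]
rows cm [-0.03 -0.05  9.23] turn rad 0.0 n>= 2.0 from [641.  138.5 240.3] [180.     0.    77.48] t 16.5
```

```bash
python3 -m crank '[[0,0.1,4,0,4],[0,0.1,7,0,4],[0,0.1,8.5,0,4],[0,0.1,9.2,0,4],[0,0.1,9.2,0,4],[0,0.1,9.2,0,4],[0,0.1,9.2,0,4],[0,0.1,9.2,0,4],[0,0.1,9.2,0,0.6],[0,0.1,9.2,0,0.6],[0,0.1,9.2,0,0.6],[0,0.1,9.2,0,0.6],[0,0.1,9.2,0,0.6],[0,0.1,9.2,0,0.6]]' 25
python3 - <<'E'
from h import *
s=sense();print(w2p(s["tool_pos"]))
a0=np.arctan2(17.5,-57)
for t in np.arange(0.15,1.72,0.15):
    a=a0-t; print(round(t,2),"y %.2f z %.2f"%((59.6*np.cos(a)+57)/10,-(59.6*np.sin(a)-17.5)/10))
E
```

```text
time: 17.9
tool_pos: [641.6, 138.6, 148.7]
tcp_rot: [-180.0, -0.0, 77.5]
ft_force: [-5.0, 0.6, 4.4]
finger_gap: 12.4
grip_force: 24.3
[ 83.58249639  78.4816928  148.65708692]
0.15 y 0.33 z -0.83
0.3 y 0.77 z -1.60
0.45 y 1.33 z -2.30
0.6 y 1.99 z -2.91
0.75 y 2.72 z -3.41
0.9 y 3.53 z -3.80
1.05 y 4.38 z -4.06
1.2 y 5.27 z -4.19
1.35 y 6.16 z -4.19
1.5 y 7.04 z -4.06
1.65 y 7.89 z -3.79
```

Bar gripped (12.4 mm). Follow the arc.

```bash
python3 -m crank '[[0,0.33,-0.83,0,0.6],[0,0.77,-1.6,0,0.6],[0,1.03,-1.95,0,0.6],[0,1.33,-2.3,0,0.6],[0,1.65,-2.6,0,0.6],[0,1.99,-2.91,0,0.6],[0,2.35,-3.17,0,0.6],[0,2.72,-3.41,0,0.6],[0,3.12,-3.61,0,0.6],[0,3.53,-3.8,0,0.6],[0,4.38,-4.06,0,0.6],[0,4.8,-4.13,0,0.6],[0,5.27,-4.19,0,0.6],[0,6.16,-4.19,0,0.6],[0,7.04,-4.06,0,0.6],[0,7.5,-3.93,0,0.6],[0,7.89,-3.79,0,0.6],[0,7.89,-3.79,0,0.6],[0,7.89,-3.79,0,0.6]]'
python3 - <<'E'
from h import *
s=sense();print(w2p(s["tool_pos"]))
for n in("scene","top"):
    p,d,K,T=shot(n,n+"13");Q=w2p(cloud(d,K,T));g=p.max(-1)
    m=((Q>(60,25,130))&(Q<(200,110,215))).all(-1)&(g<80);q=Q[m]
    if len(q): print(n,m.sum(),np.percentile(q,2,axis=0),np.median(q,axis=0),np.percentile(q,98,axis=0))
E
```

```text
time: 19.8
tool_pos: [718.7, 121.3, 185.2]
tcp_rot: [-179.9, 0.0, 77.5]
ft_force: [-2.1, 4.0, -4.0]
finger_gap: 12.4
grip_force: 24.9
[162.56084555  78.29674403 185.22144443]
scene 39 [133.91975658  25.73090338 150.452489  ] [157.88656696  66.95464171 204.18040883] [195.99939924  89.63924175 214.61995952]
top 30 [135.89447679  48.67983193 171.70706074] [147.38015838  69.2013711  192.70696794] [167.69461736  78.19419274 214.38374817]
```

```bash
python3 -m crank '[[0,0,0,0,2],[0,0,0,0,3],[0,0,0,0,4],[0,0,0,0,4],[0,0,0,0,4],[0,0,-3,0,4.5],[0,0,-7,0,5],[0,0,-11.5,0,5.5],[0,0,-11.5,0,6],[-5,-1.5,-11.5,0,6],[-10,-3,-11.5,0,6],[-14.3,-3.8,-11.5,0,6],[-14.3,-3.8,-11.5,0,6],[-14.3,-3.8,-11.5,0,6],[-14.3,-3.8,-11.5,0,6],[-14.3,-3.8,-11.5,0,6],[-14.3,-3.8,-11.5,0,6]]'
python3 - <<'E'
from h import *
s=sense();print(w2p(s["tool_pos"]))
for n in("scene","top","wrist"):
    p,d,K,T=shot(n,n+"14");Q=w2p(cloud(d,K,T));g=p.max(-1)
    for lab,lo,hi in (("knob",(60,40,130),(200,110,215)),("grip",(90,-112,232),(160,-25,268))):
        m=((Q>lo)&(Q<hi)).all(-1)&(g<80);q=Q[m]
        if len(q): print(n,lab,m.sum(),np.percentile(q,2,axis=0).round(),np.median(q,axis=0).round(1),np.percentile(q,98,axis=0).round())
E
```

```text
time: 21.6
tool_pos: [651.2, -9.0, 301.0]
tcp_rot: [-180.0, -0.0, 77.5]
ft_force: [-0.2, -0.8, 0.3]
finger_gap: 60.5
grip_force: 0.0
[124.95462262 -63.49037407 300.96428486]
scene knob 11 [165.  41. 183.] [167.9  48.9 187.5] [172.  57. 191.]
scene grip 147 [ 117. -109.  243.] [121.8 -76.4 255.4] [134. -29. 261.]
top grip 131 [ 114. -105.  248.] [120.7 -84.3 255.1] [132. -26. 260.]
wrist knob 575 [165.  40. 181.] [169.5  49.3 186.9] [175.  58. 189.]
wrist grip 4469 [ 117. -102.  252.] [125.2 -61.5 256.8] [134. -26. 259.]
```

Catch is back at its stop (knob x=170). Grasp the lever grip.

```bash
python3 -m crank '[[0,0,2.5,0,6],[0,0,4,0,6],[0,0,5.1,0,6],[0,0,5.1,0,6],[0,0,5.1,0,6],[0,0,5.1,0,6],[0,0,5.1,0,6],[0,0,5.1,0,1.2],[0,0,5.1,0,1.2],[0,0,5.1,0,1.2],[0,0,5.1,0,1.2],[0,0,5.1,0,1.2],[0,0,5.1,0,1.2]]' 60
python3 - <<'E'
from h import *
s=sense();print(w2p(s["tool_pos"]))
b=np.radians(15)
for t in np.arange(0.1,1.9,0.1): print(round(t,2),"[0,%.2f,%.2f,0,1.2]"%(17*(np.sin(b-t)-np.sin(b)),-17*(np.cos(b-t)-np.cos(b))))
E
```

```text
time: 23.05
tool_pos: [651.0, -10.2, 250.6]
tcp_rot: [180.0, -0.0, 77.5]
ft_force: [0.1, -0.7, 2.0]
finger_gap: 17.4
grip_force: 58.7
[125.05085367 -64.73496218 250.56433302]
0.1 [0,-1.66,-0.36,0,1.2]
0.2 [0,-3.35,-0.55,0,1.2]
0.3 [0,-5.05,-0.57,0,1.2]
0.4 [0,-6.74,-0.42,0,1.2]
0.5 [0,-8.41,-0.10,0,1.2]
0.6 [0,-10.04,0.38,0,1.2]
0.7 [0,-11.61,1.03,0,1.2]
0.8 [0,-13.11,1.82,0,1.2]
0.9 [0,-14.53,2.77,0,1.2]
1.0 [0,-15.84,3.85,0,1.2]
1.1 [0,-17.04,5.05,0,1.2]
1.2 [0,-18.11,6.37,0,1.2]
1.3 [0,-19.05,7.79,0,1.2]
1.4 [0,-19.83,9.29,0,1.2]
1.5 [0,-20.47,10.87,0,1.2]
1.6 [0,-20.94,12.50,0,1.2]
1.7 [0,-21.25,14.17,0,1.2]
1.8 [0,-21.39,15.87,0,1.2]
```

```bash
python3 -m crank '[[0,-1.66,-0.36,0,1.2],[0,-3.35,-0.55,0,1.2],[0,-5.05,-0.57,0,1.2],[0,-6.74,-0.42,0,1.2],[0,-8.41,-0.1,0,1.2],[0,-10.04,0.38,0,1.2],[0,-11.61,1.03,0,1.2],[0,-13.11,1.82,0,1.2],[0,-14.53,2.77,0,1.2],[0,-15.84,3.85,0,1.2],[0,-17.04,5.05,0,1.2],[0,-18.11,6.37,0,1.2],[0,-19.05,7.79,0,1.2],[0,-19.83,9.29,0,1.2],[0,-20.47,10.87,0,1.2],[0,-20.94,12.5,0,1.2],[0,-21.25,14.17,0,1.2],[0,-21.25,14.17,0,1.2],[0,-21.25,14.17,0,1.2],[0,-21.25,14.17,0,1.2]]'
python3 - <<'E'
from h import *
s=sense();print(w2p(s["tool_pos"]),w2p(s["ft_force"]+PO))
E
```

```text
time: 25.05
tool_pos: [443.2, 35.6, 108.8]
tcp_rot: [-180.0, 0.0, 77.4]
ft_force: [-3.3, -4.1, 2.7]
finger_gap: 17.3
grip_force: 59.5
[-87.77113936 -65.08795734 108.78214327] [-2.35278275 -4.74489391  2.70358313]
```

Now the last ~22 mm, pressing a little past contact.

```bash
python3 -m crank '[[0,-0.1,0.9,0,1.2],[0,-0.14,1.7,0,1.2],[0,-0.14,2.2,0,1.2],[0,-0.14,2.5,0,1.2],[0,-0.14,2.8,0,1.2],[0,-0.14,2.8,0,1.2],[0,-0.14,2.8,0,1.2],[0,-0.14,2.8,0,1.2],[0,-0.14,2.8,0,1.2],[0,-0.14,2.8,0,1.2]]'
python3 - <<'E'
from h import *
s=sense();print(w2p(s["tool_pos"]),w2p(s["ft_force"]+PO))
E
```

```text
time: 26.05
tool_pos: [442.2, 35.9, 83.9]
tcp_rot: [-180.0, 0.1, 77.5]
ft_force: [-23.0, -5.8, 38.7]
finger_gap: 17.4
grip_force: 63.8
[-88.83492285 -65.05204345  83.9294281 ] [-21.23363821 -10.66725325  38.72854983]
```

```bash
python3 -m crank '[[0,-0.1,-0.12,0,1.2],[0,-0.15,-0.15,0,1.2],[0,-0.15,-0.15,0,1.2],[0,-0.15,-0.15,0,1.2],[0,-0.15,-0.15,0,1.2],[0,-0.15,-0.15,0,1.2],[0,-0.15,-0.15,0,1.2],[0,-0.15,-0.15,0,1.2]]'
python3 - <<'E'
from h import *
s=sense();print(w2p(s["tool_pos"]),w2p(s["ft_force"]+PO))
for n in("scene","top"):
    p,d,K,T=shot(n,n+"15");Q=w2p(cloud(d,K,T));hsv=cv2.cvtColor(p,cv2.COLOR_RGB2HSV)
    m=((Q>(60,30,130))&(Q<(200,110,215))).all(-1)&(p.max(-1)<80);q=Q[m]
    if len(q): print(n,"knob",m.sum(),np.median(q,axis=0).round(1))
    b=((Q>(-30,-30,30))&(Q<(30,30,60))).all(-1)&(hsv[...,0]>8)&(hsv[...,0]<28)&(hsv[...,1]>110)
    if b.sum(): print(n,"bush",b.sum(),np.percentile(Q[b],[2,50,98],axis=0).round(1).tolist())
E
```

```text
time: 26.85
tool_pos: [441.9, 36.0, 84.9]
tcp_rot: [179.9, 0.0, 77.5]
ft_force: [-11.2, -6.5, 24.6]
finger_gap: 17.2
grip_force: 62.1
[-89.12814854 -65.02943075  84.93205789] [-9.48364555 -8.79641    24.57894218]
scene knob 32 [169.2  59.1 187.7]
scene bush 26 [[-10.9, -15.3, 37.8], [-1.2, -11.3, 45.9], [13.3, -3.3, 52.2]]
top knob 97 [167.4  61.  186.6]
```

The grip is at 85 mm with a steady 25 N reaction, the catch is at its stop, and the bush is home under the pad. Handing in.

```bash
python3 -c "
from bench import *
print(hand_in())"
```

```text
the job is handed in; nothing more can be done
None
```

I handed the job in at about 27 s with the 28 mm bush home in the bore, the catch back at its stop and the lever held down on the bush (25 N at the grip); no verdict came back, and I viewed 11 pictures, one over the limit of 10.

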